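Set the washdown tap and hold the sinker dish under it

ROBOT

A 6-joint arm with a two-finger parallel gripper is mounted at the origin on the work surface. World frame = base frame: x ahead of the robot, y to its left, z up, the work surface at z = 0. Lengths are in mm, angles in rad, forces in N, time in s.
With the tool pointing down it reaches from about 350 to 775 mm from the base axis. Payload 7.3 kg.
Tool frame: the origin (TCP) lies between the finger pads; the fingertips stand 8 mm ahead of it and the grasp point (between the pads) lies 11 mm behind it; y points along the fingers, z is the direction in which the jaws open and shut, and the axes are right-handed (so a half turn about y gives the same grasp; the last joint's range is limited). The gripper opens to 92 mm and grips with 3 to 60 N. Pads are 19 mm wide; open, the fingers measure 130 mm over their backs; the gripper's body (75 mm by 190 mm) begins 47 mm behind the grasp point.
Start: joints at [1.033, 0.342, 1.524, -0, 1.275, -0.146], TCP at [200.46, 485.242, 234.741] pointing down, gripper open.
Joint ranges: [-2.53, 2.53], [-0.77, 2.02], [0.04, 2.7], [-1, 4.14], [0.28, 2.66], [-3.11, 3.11]. Speed limits (rad/s): [2.57, 2.57, 3.14, 3.14, 3.14, 3.14].

INTERFACE

Orientations are given as [roll, pitch, yaw] about the fixed x, y, z axes, in that order (R = Rz(yaw) Ry(pitch) Rx(roll)).
In Python, from plant import bot, vision, job gives the robot as it stands. The module is installed in compiled form; this text tells all that it offers.
- The arm moves only by the tool arm_command, never from a script. Its argument "deltas" is a list of rows, each a list of 4 numbers: the shift along the tool's x, y, z in m, then the turn about the tool's y in degrees. In form: [[x, y, z, twist], ...]. A call has 1 to 5 rows; each row shifts and turns the commanded pose from where the row before left it, along the tool's axes as they then stand; what a row does not reach is not made up. A row lasts 1/10 s, in which the tool goes at most 50 mm and 8.59 degrees, less where a joint would pass 70% of its speed; a pose out of reach is approached as far as the arm can. A call is refused whole if a number of a shift passes 0.05 or a number of a turn 8.59, either way. A call with a gripper value outside its range is refused whole. "claw" is the closure in counts, from 0 (fully open) to 255 (shut), set as the call begins (left out, the last holds). The fingers move at their own pace and stop on an object; the grip force is fixed at half the most. Time passes only in rows, so rows that do not move let the fingers close. It gives the time, the measured TCP pose, the force and the opening at its end, in the units of the state.
- bot.get_obs(): the state, without advancing time (a new reading comes with each control period).
- vision.capture(name): name is "scene" or "top" or "wrist"; returns a dict with "img" (420x560x3 uint8, red, green, blue), "camera_matrix" (3x3 intrinsics, pixels), "world_to_cam" (4x4, takes a point from world to camera coordinates); the wrist camera has in their place "mount" (4x4, takes a point from camera to tool coordinates, whose origin is the TCP and whose axes are the tool frame's). Camera axes: x right, y down, z forward; pixel columns grow to the right and rows downward; lengths in mm; the calibration is good to about 2 mm. A picture is of the moment at which its call begins: read the wrist's pose just before it. There is no depth.
- job.close_job(): hands the job in, once; it reports no verdict.
Trained networks look in a picture, given as the dict that the camera call returned (one of the last four; its "shot" number tells which), for a name from the list of things; names that differ only in an ending like _2 or _b are one class to them, and where a whole thing is asked for, a point or a joint stands for the part that bears it (a point fixed in the world has none). Each returns a list of dicts, best first, with "confidence" (0 to 1); they miss things now and then, are a little off and sometimes report something else, mostly with a low value. They report only what shows in the picture. A call takes as long as a camera call. They do not tell look-alikes from the thing itself.
- vision.find_in(picture, name): "xyz" ([x, y, z] in mm, in the coordinates of the camera as it stood for that picture, good to about 4 mm: the middle of the surface that is visible of it).
- vision.regions_of(picture, name): "mask" (420x560 bool, what is visible of it).
The state is a dict: "time": time; "joint_positions": joint angles; "dq": joint speeds; "tau": joint torques, N m; "tool_pos": TCP position; "tcp_rot": TCP orientation; "contact_force": force on the tool from outside, world axes, zero at the start; "moment": the same for the moment, N m; "grip_width": finger opening in mm.
Only numpy, scipy, OpenCV 4.12 (cv2) and the standard library are available. Lean on these libraries where they do the work, as an engineer would, in place of code of your own. Each camera call takes 0.05 s, during which the arm holds its last target. There are 200 camera calls.

TASK

Get ready to rinse the ball sinker before the mate starts the washdown pump: first set the tap's lever half open, at 45 degrees, midway between square across the pipe and in line with it. Then pick up the white dish with the ball sinker and, keeping it level so that the ball stays in the middle, turn it a quarter turn so that its pouring lip points straight outboard (away from the robot, square to the rail), and bring it centred under the tap's outlet, a few centimetres below the mouth and well clear of the plank, without knocking it on the tap or pushing the other gear about. Finish while holding the dish there, level and still with the ball in its middle; do not put it down or let go.

Things in the scene. Friction and masses are not known exactly. Their poses are not given: they have to be found in the camera images.
- plank: Fixed mango-wood plank, 430 x 1400 mm, bolted flat on the white locker top; its top face, on which everything stands, is at height z = 22 mm. Its x axis points straight outboard (world +x, away from the robot), its y axis runs along the rail. Origin: middle of its underside.
- dish: White ceramic dish with the ball sinker (the other, same shape, has a flat disc). Bowl 100 mm across, 28 mm high, foot 58 mm, 140 g. Origin: centre of underside, z up. Stub handle along its -x, 20 mm wide, 16 to 28 mm above the underside, radius 45 to 112 mm; pouring lip along +x. At start the handle points to world -y, lip to +y, within 15 degrees; it may be the nearer or farther dish.
- dish_mid (a point): Centre of the dish's inner floor, on its axis, 6 mm above the underside. The floor is dished: flat for 5 mm around this point, rising at 10 degrees to radius 30 mm, then steeply to the rim (wall 5 mm), so the ball rolls back to the middle if the dish is level and moved gently.
- dish_lip (a point): Tip of the dish's pouring lip, 60 mm from the axis along the dish's +x, 26 mm above the underside.
- dish_grip (a point): Point in the stub handle, 80 mm from the dish's axis along its -x, 22 mm above the underside: a good place to grip across the 20 mm width, which keeps a hand clear of the tap when the dish is under the outlet. The loaded dish droops with about 0.17 N m on a grip here, so grip firmly (about 50 N).
- sinker_center (a point): Centre of the ball sinker: a loose lead-grey ball, 22 mm across, 63 g, which rolls freely in the dish. At rest in the middle its centre is 17 mm above the dish's underside.
- tap: Fixed washdown tap on the plank: 21 mm vertical riser on a 64 mm flange; 168 mm above the plank a horizontal pipe run (fittings up to 36 mm across) goes along the tap's -x (towards the robot within 20 degrees) through a lever ball valve 75 mm from the riser to a downturned outlet 150 mm from the riser. Origin: centre of the flange's underside; z up. Place and yaw vary.
- tap_outlet (a point): Centre of the mouth of the tap's outlet, 27 mm across, facing straight down, 133 mm above the plank. The run above it goes off to the tap's +x (away from the robot); the side towards the robot is free.
- valve_stem (a point): Point on the vertical turning axis of the valve lever, at the height of the lever's grip (217 mm above the plank).
- valve_grip (a point): Point in the lever's black sleeve, 65 mm from the turning axis; moves with the lever. The sleeve is straight and level, runs radially from 32 to 100 mm from the axis, 17 mm wide and 9 mm thick.
- valve (a joint): Angle of the tap's lever in rad: 0 = closed, lever square across the pipe on the tap's +y side; grows clockwise seen from above, the lever swinging towards the riser (the tap's +x); 1.571 = fully open, in line with the pipe. Half open is 0.785. Starts closed or nearly so. Stiff enough to stay where it is left (about 3 N at the grip point moves it).
- other_dish: The second dish, same shape and frame as the first, with a loose flat disc sinker 26 mm across in it. Leave alone.
- forceps: Stainless forceps, 150 mm long, 6 mm thick, lying on the plank on the robot's side of the tap. Origin: middle of the underside, x along its length. Leave alone.
- reel: Black plastic reel standing on its foot, 75 x 110 mm, 70 mm high, to the left of the tap. Origin: middle of its foot's underside. Leave alone.
- line_spool: Flat spool of line, 68 mm across, 22 mm high, lying to the left of the tap. Origin: middle of the underside. Leave alone.
Mind the look-alikes: they are no part of the job. What is shaped like the dish but green is not meant.

How it is judged:
By the outcome, as a careful person would: the job done as asked, in the order asked, and still so for the second after the job is handed in, while the arm keeps its last pose, push and grip.
It also fails if it takes over 64 s, if anything falls off the work surface, if the arm or the gripper's body presses on something with over 40 N, if the wrist force passes 120 N, or if a joint passes its speed limit or range.

## Working session

There is one attempt and no reset: what is moved stays moved. The work goes in short steps, Python scripts to look and compute and a tool call to move; the robot and the scene stay as the last step left them, time stands still between calls to the robot, and variables do not carry over. Pictures are saved under pics/ and viewed, about 8 in all and at most 12, crops included, and the job is handed in when it is done.

Besides the shell and the picture viewer there is one more tool, called after "Request:" in YAML: its name, and indented under it one key for each argument. arm_command: Moves the arm, as the interface text tells. Its arguments: {"type":"object","properties":{"deltas":{"type":"array","items":{"type":"array","items":{"type":"number"}}},"claw":{"type":"number"}},"required":["deltas"]}

```bash
mkdir -p pics; cat > h.py <<'E'
import numpy as np, cv2
from plant import bot, vision, job
from scipy.spatial.transform import Rotation as R
def toolT():
    o=bot.get_obs(); T=np.eye(4); T[:3,:3]=R.from_euler('xyz',o['tcp_rot']).as_matrix(); T[:3,3]=o['tool_pos']; return T
def cap(n):
    T=toolT(); p=vision.capture(n)
    p['c2w']=T@np.array(p['mount']) if n=='wrist' else np.linalg.inv(np.array(p['world_to_cam']))
    return p
def w(p,x): return (p['c2w']@np.r_[x,1])[:3]
def ray(p,u,v,z):
    d=p['c2w'][:3,:3]@np.linalg.inv(p['camera_matrix'])@np.array([u,v,1.]); c=p['c2w'][:3,3]
    return c+d*(z-c[2])/d[2]
def proj(p,X):
    c=(np.linalg.inv(p['c2w'])@np.r_[X,1])[:3]; q=np.array(p['camera_matrix'])@c; return q[:2]/q[2]
def save(p,n): cv2.imwrite('pics/'+n+'.png',p['img'][:,:,::-1])
E
python3 - <<'E'
from h import *
np.set_printoptions(precision=1,suppress=True)
o=bot.get_obs();print(o)
print(toolT())
for n in ['scene','top']:
    p=cap(n); save(p,n+'0'); print(n,p['c2w'],p['camera_matrix'])
    for t in ['dish','dish_mid','dish_grip','dish_lip','sinker_center','tap','tap_outlet','valve_stem','valve_grip','forceps','reel','line_spool']:
        try: print(t,[(w(p,d['xyz']),proj(p,w(p,d['xyz'])),round(d['confidence'],2)) for d in vision.find_in(p,t)])
        except Exception as e: print(t,e)
a=cv2.imread('pics/scene0.png');b=cv2.imread('pics/top0.png')
E
```

```text
{'time': 0.0, 'joint_positions': array([ 1. ,  0.3,  1.5, -0. ,  1.3, -0.1]), 'dq': array([-0., -0.,  0.,  0., -0., -0.]), 'tau': array([ -0. , -43.1, -24.4,   0.1,   0.1,  -0. ]), 'tool_pos': array([200.2, 484.9, 234. ]), 'tcp_rot': array([-1.6,  0. , -0.4]), 'contact_force': array([-0.2, -0.6,  1. ]), 'moment': array([-0. , -0. ,  0.1]), 'grip_width': 91.43752568102822}
[[  0.9  -0.    0.4 200.2]
 [ -0.4  -0.    0.9 484.9]
 [ -0.   -1.   -0.  234. ]
 [  0.    0.    0.    1. ]]
scene [[  -0.4    0.8   -0.5 1100.3]
 [   0.9    0.3   -0.2  224.7]
 [  -0.    -0.5   -0.9 1379.3]
 [   0.     0.     0.     1. ]] [[533.3   0.  275. ]
 [  0.  533.3 207.8]
 [  0.    0.    1. ]]
dish [(array([ 198.8, -274.2,   17.8]), array([237.7, 149.8]), 0.89), (array([ 621. , -242.4,   36.9]), array([186.1, 263.6]), 0.82), (array([ 245.2, -507.2,   15.6]), array([165.7, 139.8]), 0.7), (array([489.8, 311.3,  41.4]), array([394.1, 290.6]), 0.32)]
dish_mid [(array([ 244.3, -505.7,   16.9]), array([166.2, 139.5]), 0.88), (array([ 621.9, -241. ,   41.6]), array([186.1, 263.4]), 0.74), (array([ 201.1, -270.6,  
[... 2192 characters left out ...]
.7, 180.7]), 0.16)]
tap [(array([611.3,   0.5, 204.3]), array([264.6, 153.3]), 0.9)]
tap_outlet [(array([611.5,  -0.6, 202.4]), array([265. , 153.3]), 0.71), (array([ 627.8, -243. ,   42.3]), array([342. , 159.6]), 0.22)]
valve_stem [(array([609.9,   1.3, 202.4]), array([264.3, 153.9]), 0.93)]
valve_grip [(array([611.4,  36.2, 241.9]), array([251.6, 150.2]), 0.51), (array([ 628.7, -241.3,   35.5]), array([341.2, 159.8]), 0.4), (array([611. ,   3.5, 200.9]), array([263.6, 153.6]), 0.17)]
forceps [(array([436.2, 108.5,  29.1]), array([231.8, 219.1]), 0.6)]
reel [(array([546.8, 381. ,  83. ]), array([143.4, 181.7]), 0.89)]
line_spool [(array([486. , 309.7,  45.3]), array([168.3, 202.7]), 0.56)]
```

View pics/scene0.png

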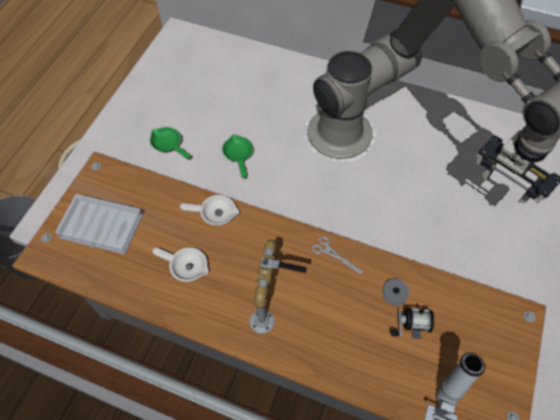

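View pics/top0.png

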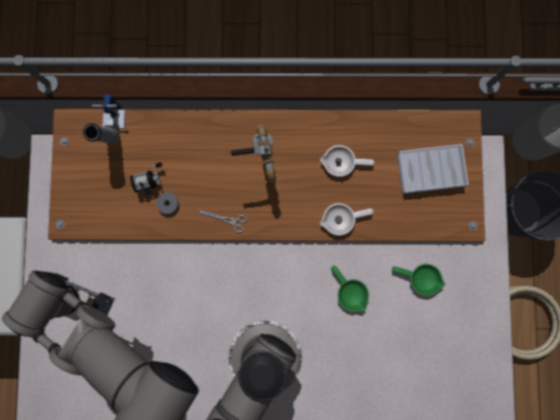

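The scene view shows the two white dishes at (218,210) and (188,264), the tap at (265,285) with its lever towards +y, and the forceps, spool and reel at right. The top view agrees: dishes at (338,218) and (340,160), lever at (240,151). The sinkers can't be told apart at this scale, so I'm zooming in.

```bash
python3 - <<'E'
from h import *
np.set_printoptions(precision=2,suppress=True)
s=cap('scene');t=cap('top')
def crop(p,u,v,a,k): return cv2.resize(p['img'][v:v+a*3//4,u:u+a],(400,300),interpolation=cv2.INTER_CUBIC)
im=np.vstack([np.hstack([crop(s,140,185,120,3),crop(s,210,230,120,3)]),np.hstack([crop(t,305,140,100,3),crop(t,215,115,100,3)])])
cv2.imwrite('pics/zoom.png',im[:,:,::-1])
p=cap('wrist');print(p['mount'],p['camera_matrix'])
for z in [22]: print(ray(s,218,210,z+20),ray(s,188,264,z+20),ray(t,338,218,42),ray(t,340,160,42))
E
```

```text
[[  -0.      0.96    0.27  -73.37]
 [   0.     -0.27    0.96 -150.18]
 [   1.      0.     -0.     -1.32]
 [   0.      0.      0.      1.  ]] [[346.61   0.   282.62]
 [  0.   346.61 215.99]
 [  0.     0.     1.  ]]
[ 435.25 -230.83   42.  ] [ 621.88 -235.23   42.  ] [ 440.03 -228.94   42.  ] [ 626.64 -236.63   42.  ]
```

View pics/zoom.png

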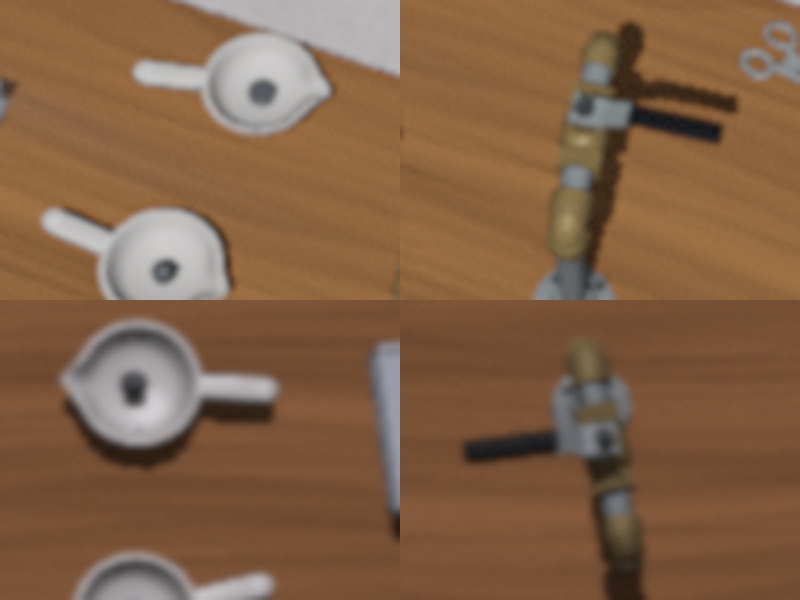

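The zoom shows the farther dish with a shaded, round, ball-like sinker and the nearer one with a flatter, even grey disc, to be confirmed from close by. The lever stands almost square across on the +y side.

```bash
python3 - <<'E'
from h import *
np.set_printoptions(precision=1,suppress=True)
s=cap('scene');t=cap('top')
print('stem',ray(t,266.2,150,242),ray(s,265.5,261.5,242))
print('tip',ray(t,231.3,152.5,239),ray(s,306,269.6,239))
print('inner',ray(t,254.3,150,239),ray(s,279.6,265.1,239))
print('riser',ray(t,261.2,128.8,205),'flange',ray(s,210+175/3.333,230+305/3.333,22))
print('elbow',ray(t,270.5,178.8,200),ray(s,210+200/3.333,230+48/3.333,200))
E
```

```text
stem [612.2  -5.1 242. ] [621.1  -0.3 242. ]
tip [605.3  93.8 239. ] [604.5  94.6 239. ]
inner [612.8  28.7 239. ] [616.3  33.3 239. ]
riser [683.5  10.8 205. ] flange [691.4  14.3  22. ]
elbow [537.2 -17.  200. ] [556.4 -15.8 200. ]
```

Request:
arm_command:
  deltas:
    - [0.02,-0.005,-0.009,0]
    - [0.036,-0.006,-0.0155,0]
    - [0.04,-0.006,-0.0175,0]
    - [0.04,-0.006,-0.0175,0]
    - [0.04,-0.006,-0.0175,0]

```text
time: 2.05
tool_pos: [334.6, 345.6, 264.1]
tcp_rot: [-1.57, -0.0, -0.391]
contact_force: [1.2, 0.9, 0.3]
grip_width: 91.9
```

Request:
arm_command:
  deltas:
    - [0.04,-0.006,-0.0175,0]
    - [0.04,-0.006,-0.0175,0]
    - [0.04,-0.006,-0.0175,0]
    - [0.04,-0.006,-0.0175,0]
    - [0.04,-0.006,-0.0175,0]

```text
time: 2.55
tool_pos: [486.2, 188.1, 294.1]
tcp_rot: [-1.57, -0.0, -0.392]
contact_force: [-0.5, 1.5, -0.2]
grip_width: 91.9
```

Request:
arm_command:
  deltas:
    - [0.04,-0.006,-0.0175,0]
    - [0.04,-0.006,-0.0175,0]
    - [0.04,0,-0.0175,0]
    - [0.03,0,-0.0115,0]
    - [0.016,0,-0.006,0]

```text
time: 3.05
tool_pos: [613.4, 59.0, 305.0]
tcp_rot: [-1.571, 0.0, -0.394]
contact_force: [0.0, 0.9, 0.1]
grip_width: 91.8
```

Request:
arm_command:
  deltas:
    - [0,0,0,4]
    - [0,0,0,8]
    - [0,0,0,8]
    - [0,0,0,8]
    - [0,0,0,8]

```text
time: 3.55
tool_pos: [611.8, 61.5, 305.6]
tcp_rot: [-1.571, 0.0, -1.026]
contact_force: [0.5, 1.2, 0.3]
grip_width: 92.2
```

Request:
arm_command:
  deltas:
    - [0,0,0,8]
    - [0,0,0,8]
    - [0,0,0,5.4]
    - [0,0,0,0]
    - [0,0,0,0]

```text
time: 4.05
tool_pos: [611.8, 61.5, 305.7]
tcp_rot: [-1.571, 0.0, -1.391]
contact_force: [-0.5, -0.9, -0.4]
grip_width: 91.6
```

```bash
python3 - <<'E'
from h import *
np.set_printoptions(precision=2,suppress=True)
o=bot.get_obs();print(o['time'],o['tool_pos'],o['joint_positions'],o['grip_width'],toolT()[:3,:3])
p=cap('wrist');save(p,'w1');np.savez('w1',c2w=p['c2w'],K=p['camera_matrix'])
for t in ['valve_grip','valve_stem','tap_outlet','tap','dish_mid','sinker_center']:
    print(t,[(w(p,d['xyz']),proj(p,w(p,d['xyz'])),round(d['confidence'],2)) for d in vision.find_in(p,t)])
E
```

```text
4.05 [611.85  61.52 305.65] [-0.02  0.48  1.12  0.    1.54 -0.2 ] 91.64595747834623 [[ 0.18 -0.    0.98]
 [-0.98  0.    0.18]
 [-0.   -1.   -0.  ]]
valve_grip [(array([609.52,  57.46, 243.16]), array([279.24, 238.91]), 0.89)]
valve_stem [(array([618.04,  20.06, 201.13]), array([282.  , 266.56]), 0.93)]
tap_outlet [(array([619.21,  14.8 , 200.47]), array([282.25, 272.4 ]), 0.76), (array([439.45, 115.95,  26.62]), array([148.28, 106.85]), 0.54)]
tap [(array([618.74,  16.77, 196.98]), array([282.13, 268.27]), 0.77)]
dish_mid [(array([ 620.56, -190.92,   43.65]), array([257.01, 357.21]), 0.74)]
sinker_center [(array([ 612.26, -198.35,   39.28]), array([250.6 , 358.65]), 0.24)]
```

View pics/w1.png

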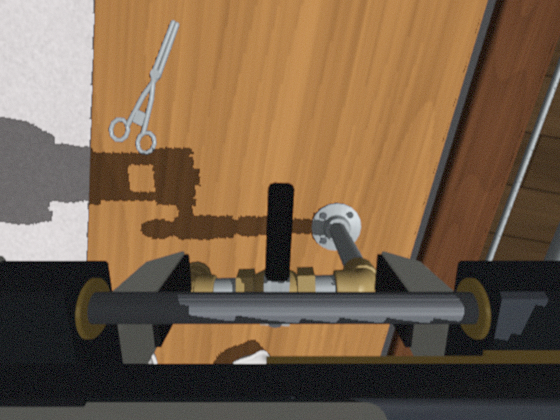

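The wrist view shows the lever sleeve from (281,184) to (278,280), the flange at (337,227), the run along row ~280 and the forceps top left.

```bash
python3 - <<'E'
from h import *
np.set_printoptions(precision=1,suppress=True)
d=np.load('w1.npz');p=dict(c2w=d['c2w'],camera_matrix=d['K'])
a=ray(p,281,184,243);b=ray(p,278.3,278,243);f=ray(p,337,227,28)
print('tip',a,'inner',b,'len',np.linalg.norm(a-b),'bearing',np.degrees(np.arctan2(*(a-b)[1::-1])))
u=(a-b)/np.linalg.norm(a-b);st=a-100*u;print('stem',st,'grip',a-35*u,'riser',f,'yaw',np.degrees(np.arctan2(*(f-st)[1::-1])),np.linalg.norm((f-st)[:2]))
print('run L/R',ray(p,200,280,200),ray(p,358,280,200))
E
```

```text
tip [604.2  93.2 243. ] inner [613.8  29.9 243. ] len 64.0554887694933 bearing 98.65557684454951
stem [619.2  -5.6 243. ] grip [609.5  58.6 243. ] riser [691.6  11.1  28. ] yaw 13.030532253054677 74.25567051975077
run L/R [554.9  -4.  200. ] [680.8  19.  200. ]
```

Request:
arm_command:
  deltas:
    - [0.0024,0.0,-0.0029,1.6]
    - [0,0.015,0,0]
    - [0,0.02,0,0]
    - [0,0.02,0,0]
    - [0,0.015,0,0]
  claw: 110

```text
time: 4.9
tool_pos: [608.9, 58.4, 234.5]
tcp_rot: [-1.572, 0.0, -1.423]
contact_force: [0.3, 0.6, -0.4]
grip_width: 56.5
```

Request:
arm_command:
  deltas:
    - [0,0.0076,0,0]
    - [0,0,0,0]
    - [0,0,0,0]

```text
time: 5.2
tool_pos: [609.7, 58.6, 228.9]
tcp_rot: [-1.57, -0.0, -1.422]
contact_force: [0.5, 0.8, -0.1]
grip_width: 52.4
```

Request:
arm_command:
  deltas:
    - [0,0,0,0]
    - [0,0,0,0]
    - [0,0,0,0]
    - [0,0,0,0]
    - [0,0,0,0]
  claw: 255

```text
time: 5.7
tool_pos: [609.5, 58.7, 228.2]
tcp_rot: [-1.57, 0.0, -1.422]
contact_force: [1.8, 0.5, -0.2]
grip_width: 16.9
```

```bash
python3 - <<'E'
from h import *
np.set_printoptions(precision=2,suppress=True)
o=bot.get_obs();print(o['time'],o['tool_pos'],o['contact_force'],o['moment'],o['grip_width'],np.degrees(o['tcp_rot']))
p=cap('wrist');save(p,'w2')
E
```

```text
5.7 [609.48  58.69 228.23] [ 1.83  0.47 -0.15] [-0.04 -0.19 -0.15] 16.89819037985229 [-89.98   0.   -81.45]
```

Request:
arm_command:
  deltas:
    - [0,0,0.00113,1]
    - [4e-05,0,0.00227,2]
    - [4e-05,0,0.00227,2]
    - [4e-05,0,0.00227,2]
    - [4e-05,0,0.00227,2]

```text
time: 6.25
tool_pos: [619.1, 59.3, 228.2]
tcp_rot: [-1.572, -0.0, -1.581]
contact_force: [-2.4, -0.8, 2.4]
grip_width: 16.5
```

Request:
arm_command:
  deltas:
    - [4e-05,0,0.00227,2]
    - [4e-05,0,0.00227,2]
    - [4e-05,0,0.00227,2]
    - [4e-05,0,0.00227,2]
    - [4e-05,0,0.00227,2]

```text
time: 6.75
tool_pos: [630.2, 58.1, 228.2]
tcp_rot: [-1.573, -0.001, -1.755]
contact_force: [-4.7, -1.0, 2.1]
grip_width: 16.6
```

Request:
arm_command:
  deltas:
    - [4e-05,0,0.00227,2]
    - [4e-05,0,0.00227,2]
    - [4e-05,0,0.00227,2]
    - [4e-05,0,0.00227,2]
    - [4e-05,0,0.00227,2]

```text
time: 7.25
tool_pos: [640.9, 55.0, 228.2]
tcp_rot: [-1.573, -0.001, -1.93]
contact_force: [-5.4, -0.9, 2.6]
grip_width: 16.4
```

Request:
arm_command:
  deltas:
    - [4e-05,0,0.00227,2]
    - [4e-05,0,0.00227,2]
    - [4e-05,0,0.00227,2]
    - [4e-05,0,0.00227,2]
    - [4e-05,0,0.00227,2]

```text
time: 7.75
tool_pos: [650.9, 50.1, 228.2]
tcp_rot: [-1.573, -0.002, -2.105]
contact_force: [-7.0, -2.0, 3.4]
grip_width: 16.8
```

Request:
arm_command:
  deltas:
    - [0,0,0.00113,1]
    - [0,0,0,0]
    - [0,0,0,0]

```text
time: 8.05
tool_pos: [652.0, 49.4, 228.2]
tcp_rot: [-1.573, -0.002, -2.121]
contact_force: [-5.6, -1.6, 3.0]
grip_width: 16.6
```

```bash
python3 - <<'E'
from h import *
np.set_printoptions(precision=2,suppress=True)
o=bot.get_obs();print(o['time'],o['tool_pos'],o['contact_force'],o['moment'],o['grip_width'],np.degrees(o['tcp_rot']))
E
```

```text
8.05 [651.97  49.37 228.22] [-5.61 -1.56  3.04] [-0.42  1.   -0.16] 16.639305485856013 [ -90.11   -0.11 -121.52]
```

Request:
arm_command:
  deltas:
    - [0,0,0,0]
    - [0,0,0,0]
    - [0,0,0,0]
    - [0,-0.01,0,0]
    - [0,-0.02,0,0]
  claw: 110

```text
time: 8.55
tool_pos: [652.4, 49.9, 257.3]
tcp_rot: [-1.574, -0.001, -2.12]
contact_force: [0.2, -0.4, 0.8]
grip_width: 50.5
```

Request:
arm_command:
  deltas:
    - [0,-0.03,0,0]
    - [0,-0.03,0,0]
    - [0.02,-0.02,0,0]
    - [0.02,0,0,-5]
    - [0.018,0,0,-5]

```text
time: 9.05
tool_pos: [624.0, -0.8, 340.0]
tcp_rot: [-1.568, 0.001, -1.941]
contact_force: [-0.3, 0.7, -1.2]
grip_width: 52.0
```

Request:
arm_command:
  deltas:
    - [0,0,0,-8]
    - [0,0,0,-8]
    - [0,0,0,-8]
    - [0,0,0,-6]
    - [0,0,0,0]

```text
time: 9.55
tool_pos: [624.2, -0.4, 338.9]
tcp_rot: [-1.57, -0.0, -1.421]
contact_force: [-0.1, -0.4, 0.1]
grip_width: 52.0
```

Request:
arm_command:
  deltas:
    - [0,0,0,0]
    - [0,0,0,0]

```text
time: 9.75
tool_pos: [624.2, -0.3, 338.4]
tcp_rot: [-1.57, -0.0, -1.424]
contact_force: [-0.8, 1.7, -0.3]
grip_width: 52.4
```

```bash
python3 - <<'E'
from h import *
np.set_printoptions(precision=2,suppress=True)
o=bot.get_obs();print(o['time'],o['tool_pos'],o['joint_positions'],o['grip_width'],np.degrees(o['tcp_rot']))
p=cap('wrist');save(p,'w3');np.savez('w3',c2w=p['c2w'],K=p['camera_matrix'])
for t in ['valve_grip','tap','dish_mid','sinker_center']:
    print(t,[(w(p,d['xyz']),proj(p,w(p,d['xyz'])),round(d['confidence'],2)) for d in vision.find_in(p,t)])
E
```

```text
9.75 [624.17  -0.33 338.37] [-0.12  0.49  1.02  0.    1.64 -0.27] 52.42827488882872 [-89.98  -0.   -81.56]
valve_grip []
tap [(array([639.69,   8.24, 201.26]), array([303.11, 198.44]), 0.71), (array([644.13,  36.21, 243.27]), array([319.03, 174.66]), 0.56)]
dish_mid [(array([ 281.47, -214.61,   29.35]), array([ 29.23, 284.05]), 0.73), (array([ 626.96, -251.95,   36.27]), array([260.42, 339.15]), 0.62)]
sinker_center [(array([ 621.73, -227.67,   48.15]), array([258.52, 329.44]), 0.72)]
```

View pics/w3.png

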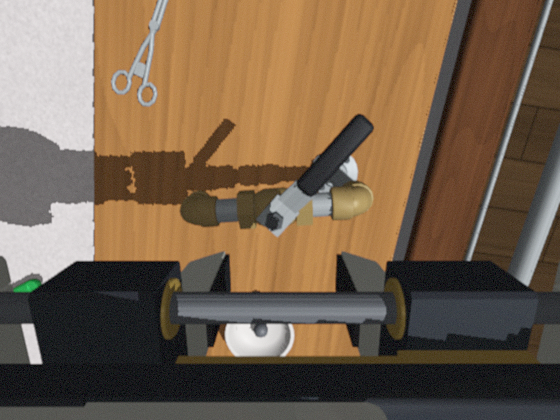

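The picture shows the lever at about 45° to the run: tip (366,121), sleeve's inner end (306,190). The outlet elbow is at (200,208), the riser elbow at (352,201). The farther dish clearly holds a ball at (260,328).

```bash
python3 - <<'E'
from h import *
np.set_printoptions(precision=1,suppress=True)
d=np.load('w3.npz');p=dict(c2w=d['c2w'],camera_matrix=d['K'])
br=lambda v:np.degrees(np.arctan2(v[1],v[0]))
a=ray(p,366,121.5,241);b=ray(p,306,190,241);print('lever',a,b,np.linalg.norm(a-b),br(a-b)); u=(a-b)/np.linalg.norm(a-b);st=a-100*u;print('stem',st)
for z in(190,200):
  l=ray(p,200,208.5,z);r=ray(p,352,201,z);print('run',l,r,np.linalg.norm(l-r),br(r-l), 'edges',np.linalg.norm(ray(p,181,208.5,z)-ray(p,373,199,z)))
  print(ray(p,181,208.5,z),ray(p,373,199,z))
# fit: project model for yaw grid
import itertools
from scipy.optimize import least_squares
for yaw in (9,11,13,15):
  e=np.array([np.cos(np.radians(yaw)),np.sin(np.radians(yaw)),0]); s=np.array([619,-5.6,190]);
  print(yaw,proj(p,s-75*e),proj(p,s+75*e),proj(p,s),proj(p,np.r_[(s+75*e)[:2],28]))
E
python3 - <<'E'
import cv2
a=cv2.imread('pics/w3.png')[95:245,170:390]
cv2.imwrite('pics/z3.png',cv2.resize(a,(792,540),interpolation=cv2.INTER_CUBIC))
E
```

```text
lever [669.9  76.9 241. ] [637.   23.4 241. ] 62.80630324940079 58.38597892876978
stem [617.5  -8.2 241. ]
run [551.5 -16.8 190. ] [683.9   9.9 190. ] 135.06643314465242 11.40017865847317 edges 170.4665569649391
[534.8 -19.3 190. ] [701.9  14.4 190. ]
run [553.5 -13.9 200. ] [681.5  11.9 200. ] 130.54224865353385 11.400178658473159 edges 164.75661012382264
[537.4 -16.3 200. ] [698.9  16.3 200. ]
9 [192.6 208. ] [361.3 206.6] [276.9 207.3] [334.9 176.7]
11 [192.9 210.8] [361.4 203.7] [276.9 207.3] [335.  174.7]
13 [193.3 213.7] [361.4 200.8] [276.9 207.3] [334.9 172.8]
15 [193.8 216.5] [361.3 197.9] [276.9 207.3] [334.8 170.8]
```

View pics/z3.png

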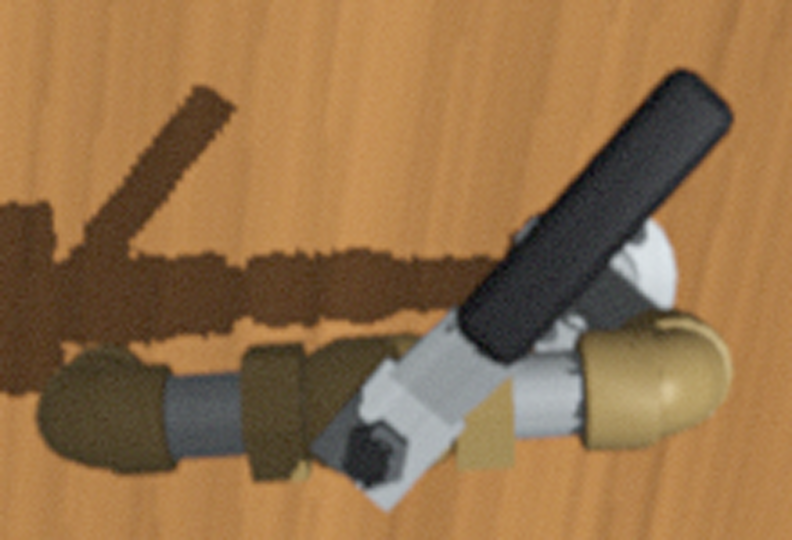

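Lever reads about 44° with the tap's yaw near 12°, so that's set. Next, over the dish.

Request:
arm_command:
  deltas:
    - [0.02,0,-0.003,0]
    - [0.04,0,-0.0055,0]
    - [0.04,0,-0.0055,0]
    - [0.04,0,-0.0055,0]
    - [0.04,-0.0,-0.0055,0]

```text
time: 10.5
tool_pos: [626.0, -183.6, 338.2]
tcp_rot: [-1.571, 0.0, -1.422]
contact_force: [0.9, -0.1, 0.4]
grip_width: 52.3
```

Request:
arm_command:
  deltas:
    - [0.04,0.02,-0.0055,0]
    - [0.04,0.03,-0.0055,0]
    - [0.032,0.035,-0.004,0]
    - [0.015,0.03,-0.002,0]
    - [0.005,0.023,-0.001,0]

```text
time: 11.0
tool_pos: [626.8, -317.2, 197.2]
tcp_rot: [-1.573, 0.002, -1.425]
contact_force: [0.2, 0.4, -0.8]
grip_width: 52.4
```

Request:
arm_command:
  deltas:
    - [0,0,0,0]
    - [0,0,0,0]
    - [0,0,0,0]

```text
time: 11.3
tool_pos: [629.0, -314.8, 202.6]
tcp_rot: [-1.568, -0.002, -1.421]
contact_force: [1.2, 0.3, 0.6]
grip_width: 52.3
```

```bash
python3 - <<'E'
from h import *
np.set_printoptions(precision=2,suppress=True)
o=bot.get_obs();print(o['time'],o['tool_pos'],o['joint_positions'],o['grip_width'],np.degrees(o['tcp_rot']))
p=cap('wrist');save(p,'w4');np.savez('w4',c2w=p['c2w'],K=p['camera_matrix'])
for t in ['dish_mid','sinker_center','dish_grip']:
    print(t,[(w(p,d['xyz']),proj(p,w(p,d['xyz'])),round(d['confidence'],2)) for d in vision.find_in(p,t)])
E
```

```text
11.3 [ 628.95 -314.79  202.61] [-0.57  0.7   1.    0.    1.44 -0.72] 52.281823353190674 [-89.84  -0.12 -81.41]
dish_mid []
sinker_center [(array([ 621.15, -233.7 ,   46.31]), array([288.44, 105.99]), 0.67)]
dish_grip [(array([ 619.19, -236.66,   37.49]), array([285.5 , 109.46]), 0.73)]
```

View pics/w4.png

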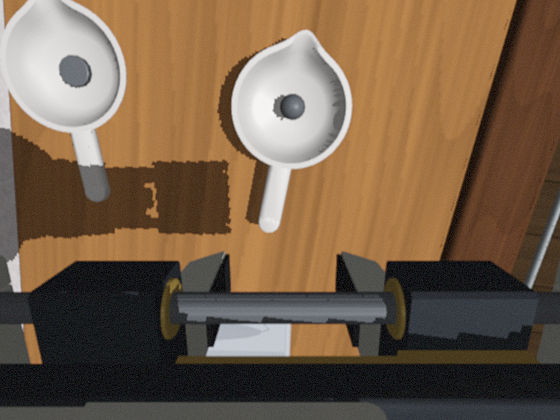

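The picture shows the ball dish at (292,106) with its handle running down to (269,231) and its lip at (305,32). The other dish, at left, clearly holds a flat disc.

```bash
python3 - <<'E'
from h import *
np.set_printoptions(precision=1,suppress=True)
d=np.load('w4.npz');p=dict(c2w=d['c2w'],camera_matrix=d['K'])
br=lambda v:np.degrees(np.arctan2(v[1],v[0]))
b=ray(p,292,106,39);l=ray(p,305,32,48);t=ray(p,269,231,46);i=ray(p,281,168,50);t2=ray(p,271,218,50)
rl=ray(p,232,105,50);rr=ray(p,351,105,50)
print('ball',b,'lip',l,'tip',t,'rim',rl,rr,(rl+rr)/2)
print('lip-tip',np.linalg.norm((l-t)[:2]),br(l-t),'handle',br(i-t2),'lip-ball',br(l-b),np.linalg.norm((l-b)[:2]),'ball-tip',br(b-t),np.linalg.norm((b-t)[:2]))
e=(l-t)/np.linalg.norm((l-t)[:2]);print('grip',l-140*e,t+32*e)
E
```

```text
ball [ 624.3 -233.    39. ] lip [ 625.5 -176.5   48. ] tip [ 620.4 -346.1   46. ] rim [ 574.6 -240.1   50. ] [ 672.5 -225.2   50. ] [ 623.5 -232.7   50. ]
lip-tip 169.74908407752835 88.31012089759928 handle 87.26751278574245 lip-ball 88.82073033493538 56.57905939590341 ball-tip 88.05485317374894 113.17339464224612
grip [ 621.3 -316.4   46.4] [ 621.4 -314.1   46.4]
```

Request:
arm_command:
  deltas:
    - [-0.0064,0.0,-0.0068,0]
    - [0,0.02,0,5]
    - [0,0.03,0,5.35]
    - [0,0.03,0,0]
    - [0,0.03,0,0]

```text
time: 12.0
tool_pos: [620.7, -309.6, 90.2]
tcp_rot: [-1.569, -0.001, -1.602]
contact_force: [0.2, 0.4, 0.0]
grip_width: 52.2
```

Request:
arm_command:
  deltas:
    - [0,0.025,0,0]
    - [0,0.015,0,0]
    - [0,0.01,0,0]
    - [0,0.0,0,0]
    - [0,0.0,0,0]

```text
time: 12.5
tool_pos: [621.0, -310.1, 41.5]
tcp_rot: [-1.569, -0.001, -1.602]
contact_force: [-0.7, -0.4, 0.3]
grip_width: 52.0
```

```bash
python3 - <<'E'
from h import *
np.set_printoptions(precision=2,suppress=True)
o=bot.get_obs();print(o['time'],o['tool_pos'],o['contact_force'],o['grip_width'],np.degrees(o['tcp_rot']))
E
```

```text
12.5 [ 621.01 -310.13   41.5 ] [-0.69 -0.36  0.3 ] 51.95698826673416 [-89.9   -0.05 -91.8 ]
```

Request:
arm_command:
  deltas:
    - [0,0.0035,0,0]
    - [0,0.003,0,0]
    - [0,0,0,0]
    - [0,0,0,0]
    - [0,0,0,0]
  claw: 180

```text
time: 13.0
tool_pos: [620.4, -309.8, 34.0]
tcp_rot: [-1.571, -0.0, -1.602]
contact_force: [-0.1, -0.7, -0.3]
grip_width: 27.6
```

```bash
python3 - <<'E'
from h import *
np.set_printoptions(precision=2,suppress=True)
o=bot.get_obs();print(o['time'],o['tool_pos'],o['contact_force'],o['grip_width'],np.degrees(o['tcp_rot']))
p=cap('wrist');save(p,'w5');T=toolT()
# handle centre in tool z: white columns in rows near the fingers
g=p['img'].astype(int);
for r in (150,180,200,220,240): 
    c=np.where(g[r].min(1)>150)[0]; print(r,c.min() if len(c) else None,c.max() if len(c) else None)
print(proj(p,(T@[0,-.011*1000,0,1])[:3]))
E
```

```text
13.0 [ 620.41 -309.79   33.97] [-0.08 -0.67 -0.31] 27.62638398498743 [-89.98  -0.   -91.8 ]
150 162 413
180 178 396
200 194 380
220 220 353
240 None None
[283.71 286.8 ]
```

View pics/w5.png

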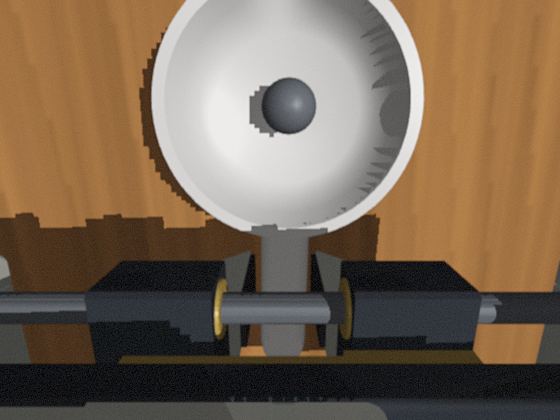

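The handle lies between the fingers (columns 262–308, centred at about 285) with the ball at (289,105), in the middle of the dish. Grip, then lift.

Request:
arm_command:
  deltas:
    - [0,0,0,0]
    - [0,0,0,0]
    - [0,0,0,0]
    - [0,0,0,0]
    - [0,0,0,0]
  claw: 255

```text
time: 13.55
tool_pos: [620.3, -309.8, 33.8]
tcp_rot: [-1.571, -0.0, -1.602]
contact_force: [-0.3, 0.1, 1.2]
grip_width: 19.4
```

Request:
arm_command:
  deltas:
    - [0,0,0,0]
    - [0,0,0,0]
    - [0,-0.001,0,0]
    - [0,-0.002,0,0]
    - [0,-0.003,0,0]

```text
time: 14.05
tool_pos: [620.1, -309.6, 39.5]
tcp_rot: [-1.572, 0.001, -1.602]
contact_force: [-1.1, 0.2, -1.6]
grip_width: 19.4
```

Request:
arm_command:
  deltas:
    - [0,-0.003,0,0]
    - [0,-0.003,0,0]
    - [0,-0.002,0,0]
    - [0,-0.001,0,0]
    - [0,0,0,0]

```text
time: 14.55
tool_pos: [620.4, -309.8, 49.0]
tcp_rot: [-1.57, -0.0, -1.602]
contact_force: [0.3, -0.0, -1.9]
grip_width: 19.7
```

```bash
cat > ck.py <<'E'
from h import *
import sys
np.set_printoptions(precision=2,suppress=True)
o=bot.get_obs();print(o['time'],o['tool_pos'],o['contact_force'],o['moment'],o['grip_width'],np.degrees(o['tcp_rot']),o['joint_positions'])
p=cap('wrist');save(p,sys.argv[1]);np.savez(sys.argv[1],c2w=p['c2w'],K=p['camera_matrix'])
# rim extents and ball blob (upper half of image)
g=p['img'].astype(int)
wh=((g.min(2)>125)&(g.max(2)-g.min(2)<25)).astype(np.uint8); wh[235:]=0
n,l,s,c=cv2.connectedComponentsWithStats(wh); k=1+s[1:,4].argmax(); print('white',s[k])
m=(g.max(2)<95)&(g.max(2)-g.min(2)<20); m[235:]=0
n,l,s,c=cv2.connectedComponentsWithStats(m.astype(np.uint8))
print('dark',[(s[i].tolist(),c[i].round(1).tolist()) for i in range(1,n) if 300<s[i,4]<6000])
E
python3 ck.py w6
```

```text
14.55 [ 620.4  -309.78   48.99] [ 0.33 -0.01 -1.94] [-0.22  0.07 -0.  ] 19.68270782680193 [-89.98  -0.01 -91.8 ] [-0.57  0.82  1.21  0.    1.11 -0.54]
white [  150     0   272   235 44597]
dark [([361, 14, 47, 133, 2169], [390.4, 80.7]), ([260, 79, 52, 55, 1087], [277.0, 109.1])]
```

View pics/w6.png

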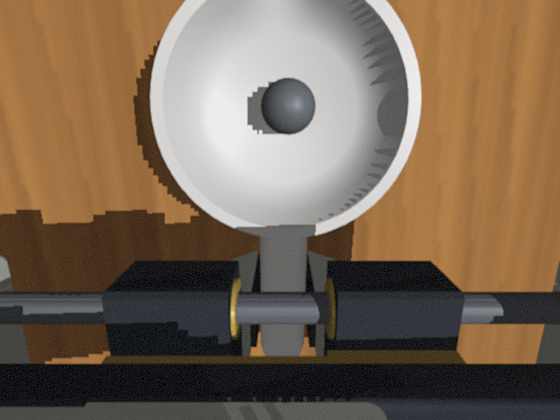

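The lift is clean: the dish keeps its place in the hand, rim left edge 152→150 and ball still at (288,105), and the full weight of about 2 N is on the wrist. Next I lift higher and bring it inboard.

Request:
arm_command:
  deltas:
    - [0,-0.002,0,0]
    - [0,-0.004,0,0]
    - [0,-0.006,0,0]
    - [0,-0.006,0,0]
    - [0,-0.006,0,0]

```text
time: 15.1
tool_pos: [620.5, -309.8, 73.6]
tcp_rot: [-1.57, -0.0, -1.602]
contact_force: [0.1, -0.6, -1.6]
grip_width: 19.4
```

Request:
arm_command:
  deltas:
    - [0,-0.006,0,0]
    - [0,-0.006,0,0]
    - [0,-0.006,0,0]
    - [0,-0.006,0,0]
    - [0,-0.006,0,0]

```text
time: 15.6
tool_pos: [620.3, -309.7, 103.3]
tcp_rot: [-1.571, 0.0, -1.602]
contact_force: [0.7, 0.1, -2.0]
grip_width: 19.7
```

Request:
arm_command:
  deltas:
    - [0,-0.004,0,0]
    - [0,-0.002,0,0]
    - [0,0,0,0]
    - [-0.0011,0,-0.0017,0]
    - [-0.0023,0,-0.0033,0]

```text
time: 16.1
tool_pos: [615.2, -306.1, 108.3]
tcp_rot: [-1.571, 0.0, -1.602]
contact_force: [-0.3, -0.2, -1.3]
grip_width: 20.0
```

Request:
arm_command:
  deltas:
    - [-0.0034,0,-0.005,0]
    - [-0.0045,0,-0.0066,0]
    - [-0.0057,0,-0.0083,0]
    - [-0.0057,0,-0.0083,0]
    - [-0.0057,0,-0.0083,0]

```text
time: 16.6
tool_pos: [578.9, -279.4, 108.8]
tcp_rot: [-1.571, 0.0, -1.602]
contact_force: [0.9, -1.0, -1.7]
grip_width: 19.6
```

Request:
arm_command:
  deltas:
    - [-0.0057,0,-0.0083,0]
    - [-0.0057,0,-0.0083,0]
    - [-0.0057,0,-0.0083,0]
    - [-0.0057,0,-0.0083,0]
    - [-0.0057,0,-0.0083,0]

```text
time: 17.1
tool_pos: [538.3, -249.6, 108.9]
tcp_rot: [-1.571, 0.0, -1.602]
contact_force: [-0.2, -0.2, -2.4]
grip_width: 20.0
```

Request:
arm_command:
  deltas:
    - [-0.0057,0,-0.0083,0]
    - [-0.0057,0,-0.0083,0]
    - [-0.0057,0,-0.0083,0]
    - [-0.0057,0,-0.0083,0]
    - [-0.0057,0,-0.0083,0]

```text
time: 17.6
tool_pos: [497.9, -220.0, 108.8]
tcp_rot: [-1.571, 0.0, -1.602]
contact_force: [0.1, 1.0, -1.3]
grip_width: 19.6
```

Request:
arm_command:
  deltas:
    - [-0.0057,0,-0.0083,0]
    - [-0.0045,0,-0.0066,0]
    - [-0.0034,0,-0.005,0]
    - [-0.0026,0,-0.0038,0]
    - [-0.0023,0,-0.0033,0]

```text
time: 18.1
tool_pos: [472.0, -201.0, 108.8]
tcp_rot: [-1.571, -0.0, -1.602]
contact_force: [0.2, -0.5, -3.0]
grip_width: 19.7
```

Request:
arm_command:
  deltas:
    - [-0.0011,0,-0.0017,0]
    - [0,0,0,0]
    - [0,0,0,0]

```text
time: 18.4
tool_pos: [470.7, -200.1, 108.8]
tcp_rot: [-1.571, -0.0, -1.602]
contact_force: [-0.5, 1.3, -2.2]
grip_width: 19.5
```

```bash
python3 ck.py w7
```

```text
18.4 [ 470.67 -200.14  108.79] [-0.52  1.34 -2.2 ] [-0.22  0.07 -0.04] 19.510513949248406 [-89.98  -0.   -91.8 ] [-0.55  0.46  1.73  0.    0.95 -0.52]
white [  150     0   272   234 44075]
dark [([364, 7, 44, 145, 2292], [391.0, 81.1]), ([116, 54, 20, 119, 539], [125.1, 122.0]), ([260, 77, 54, 56, 1298], [278.5, 107.0]), ([0, 174, 146, 61, 3882], [70.9, 215.6]), ([183, 207, 62, 28, 623], [206.1, 225.0])]
```

Request:
arm_command:
  deltas:
    - [0,0,0,0.7]
    - [0,0,0,1.4]
    - [0,0,0,2.1]
    - [0,0,0,3]
    - [0,0,0,3]

```text
time: 18.95
tool_pos: [470.5, -200.0, 108.7]
tcp_rot: [-1.571, 0.0, -1.784]
contact_force: [0.0, -0.6, -1.6]
grip_width: 19.6
```

Request:
arm_command:
  deltas:
    - [0,0,0,3]
    - [0,0,0,3]
    - [0,0,0,3]
    - [0,0,0,3]
    - [0,0,0,3]

```text
time: 19.45
tool_pos: [470.5, -200.0, 108.7]
tcp_rot: [-1.571, 0.0, -2.045]
contact_force: [0.3, -0.2, -2.3]
grip_width: 19.8
```

Request:
arm_command:
  deltas:
    - [0,0,0,3]
    - [0,0,0,3]
    - [0,0,0,3]
    - [0,0,0,3]
    - [0,0,0,3]

```text
time: 19.95
tool_pos: [470.5, -200.0, 108.7]
tcp_rot: [-1.571, 0.0, -2.307]
contact_force: [-0.7, -0.0, -1.9]
grip_width: 19.5
```

Request:
arm_command:
  deltas:
    - [0,0,0,3]
    - [0,0,0,3]
    - [0,0,0,3]
    - [0,0,0,3]
    - [0,0,0,3]

```text
time: 20.45
tool_pos: [470.5, -199.9, 108.7]
tcp_rot: [-1.571, -0.0, -2.569]
contact_force: [0.5, -0.6, -2.2]
grip_width: 19.7
```

Request:
arm_command:
  deltas:
    - [0,0,0,3]
    - [0,0,0,3]
    - [0,0,0,3]
    - [0,0,0,3]
    - [0,0,0,3]

```text
time: 20.95
tool_pos: [470.4, -200.0, 108.7]
tcp_rot: [-1.571, -0.0, -2.831]
contact_force: [0.4, -0.3, -2.0]
grip_width: 19.6
```

Request:
arm_command:
  deltas:
    - [0,0,0,3]
    - [0,0,0,3]
    - [0,0,0,3]
    - [0,0,0,3]
    - [0,0,0,2.4]

```text
time: 21.45
tool_pos: [470.4, -199.9, 108.7]
tcp_rot: [-1.571, -0.0, -3.082]
contact_force: [0.5, -0.0, -1.8]
grip_width: 19.3
```

Request:
arm_command:
  deltas:
    - [0,0,0,1.6]
    - [0,0,0,1.2]
    - [0,0,0,0.8]
    - [0,0,0,0]
    - [0,0,0,0]

```text
time: 21.95
tool_pos: [470.5, -200.0, 108.8]
tcp_rot: [-1.571, 0.0, -3.141]
contact_force: [-0.6, 0.3, -1.5]
grip_width: 19.5
```

```bash
python3 ck.py w8; python3 - <<'E'
from h import *
np.set_printoptions(precision=1,suppress=True)
p=cap('scene');save(p,'s8')
for t in ['dish_mid','sinker_center','valve_grip']:
    print(t,[(w(p,d['xyz']),proj(p,w(p,d['xyz'])),round(d['confidence'],2)) for d in vision.find_in(p,t)])
E
```

```text
21.95 [ 470.49 -199.98  108.78] [-0.64  0.27 -1.52] [-0.04  0.33  0.04] 19.45325678844135 [ -90.01    0.   -179.98] [-0.55  0.46  1.73  0.    0.95  1.02]
white [  150     0   271   235 42701]
dark [([172, 0, 79, 66, 1542], [208.1, 20.0]), ([332, 0, 52, 35, 579], [358.6, 10.1]), ([262, 77, 53, 67, 2024], [289.1, 110.5]), ([323, 217, 52, 18, 406], [351.5, 228.3])]
dish_mid [(array([ 245.2, -507.3,   18.8]), array([165.5, 139.2]), 0.98), (array([ 539.2, -203.7,  115.4]), array([208.2, 230.4]), 0.8), (array([ 202.3, -245.7,   16.3]), array([245.5, 153.5]), 0.56)]
sinker_center [(array([ 553.1, -201.4,  116.9]), array([206.7, 234.6]), 0.5)]
valve_grip [(array([642.5,  33.7, 242.3]), array([275.6, 274.2]), 0.52)]
```

View pics/w8.png

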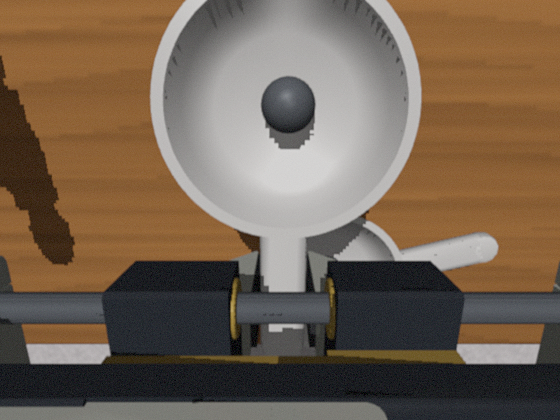

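The dish is level in the hand, with the ball at (288,104) in its middle and the lip outboard. Next it goes towards the tap, stopping 40 mm short to measure the outlet.

Request:
arm_command:
  deltas:
    - [0,0,-0.002,0]
    - [0,0,-0.004,0]
    - [0,0,-0.006,0]
    - [0,0,-0.008,0]
    - [0,0,-0.01,0]

```text
time: 22.7
tool_pos: [470.5, -169.2, 108.8]
tcp_rot: [-1.571, 0.0, 3.141]
contact_force: [0.6, 0.8, -1.6]
grip_width: 19.8
```

Request:
arm_command:
  deltas:
    - [0,0,-0.01,0]
    - [0,0,-0.01,0]
    - [0,0,-0.01,0]
    - [0,0,-0.01,0]
    - [0,0,-0.01,0]

```text
time: 23.2
tool_pos: [470.5, -119.1, 108.8]
tcp_rot: [-1.571, 0.0, -3.141]
contact_force: [-0.3, -0.0, -1.5]
grip_width: 19.3
```

Request:
arm_command:
  deltas:
    - [0,0,-0.01,0]
    - [0,0,-0.01,0]
    - [0,0,-0.01,0]
    - [0,0,-0.01,0]
    - [0,0,-0.008,0]

```text
time: 23.7
tool_pos: [470.5, -71.1, 108.8]
tcp_rot: [-1.571, -0.0, -3.141]
contact_force: [1.1, 0.1, -2.2]
grip_width: 19.5
```

Request:
arm_command:
  deltas:
    - [0,0,-0.006,0]
    - [0,0,-0.004,0]
    - [0,0,-0.002,0]
    - [0,0,0,0]
    - [0,0,0,0]

```text
time: 24.2
tool_pos: [470.6, -60.2, 108.8]
tcp_rot: [-1.571, 0.0, 3.141]
contact_force: [-0.6, 0.1, -1.7]
grip_width: 20.0
```

```bash
python3 ck.py w9; python3 - <<'E'
from h import *
np.set_printoptions(precision=1,suppress=True)
for n in ('scene','top'):
  p=cap(n);save(p,n+'9')
  for t in ['dish_mid','sinker_center','tap']:
    print(n,t,[(w(p,d['xyz']),proj(p,w(p,d['xyz'])),round(d['confidence'],2)) for d in vision.find_in(p,t)])
a=cv2.imread('pics/w9.png');s=cv2.imread('pics/scene9.png')[210:315,190:330];t=cv2.imread('pics/top9.png')[110:215,210:350]
b=np.vstack([cv2.resize(s,(280,210),interpolation=2),cv2.resize(t,(280,210),interpolation=2)])
cv2.imwrite('pics/c9.png',cv2.resize(np.hstack([a[:420,:500],b]),(780,420)))
E
```

```text
24.2 [470.56 -60.18 108.81] [-0.63  0.08 -1.73] [-0.05  0.29  0.02] 19.950566285093238 [-90.     0.01 179.99] [-0.29  0.4   1.83  0.    0.91  1.28]
white [  205     0   216   235 36681]
dark [([261, 80, 54, 54, 1287], [288.7, 114.3])]
scene dish_mid [(array([539.3, -70.9, 110.8]), array([253.7, 247.4]), 0.96), (array([ 246.9, -503.9,   16. ]), array([166.4, 140.4]), 0.96), (array([ 200.9, -299.7,   19.4]), array([230. , 147.6]), 0.75)]
scene sinker_center [(array([ 442.3, -246.7,   43.6]), array([212. , 209.9]), 0.74), (array([442.5, 113.6,  28.5]), array([329.1, 253.3]), 0.7), (array([552.6, -60.6, 115.9]), array([255.2, 252. ]), 0.4), (array([639.8,  37.1, 243.8]), array([277.4, 273.5]), 0.4)]
scene tap [(array([667.6,   9. , 200.7]), array([262.1, 286.9]), 0.83)]
top dish_mid [(array([ 202.8, -273.2,   16.5]), array([351.6, 293.4]), 0.63), (array([ 256.7, -509. ,   12.7]), array([425.5, 276.7]), 0.61), (array([584.5, -64. , 116.7]), array([286.4, 168.3]), 0.45)]
top sinker_center [(array([583.2, -66.1, 120.4]), array([287.1, 168.5]), 0.53)]
top tap [(array([645.6,   4.4, 207.3]), array([263.3, 141.4]), 0.92)]
```

View pics/c9.png

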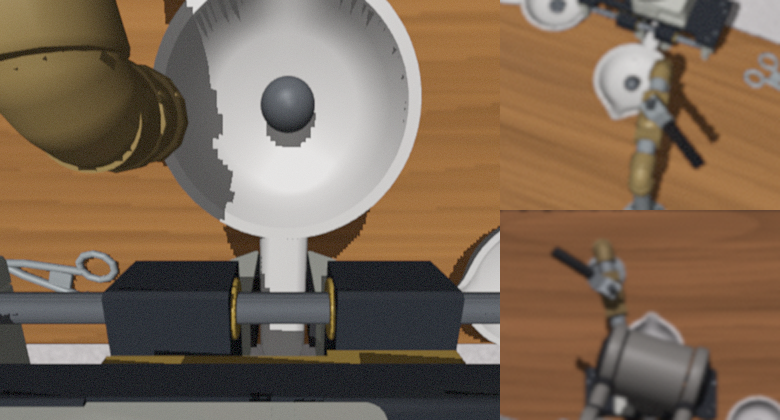

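The wrist part shows the outlet's elbow and collar at upper left: its right edge at (187,105), its lowest edge near (140,168). The dish's rim runs beneath it with a clear gap, and the ball is at (288,104).

```bash
python3 - <<'E'
from h import *
np.set_printoptions(precision=1,suppress=True)
d=np.load('w9.npz');p=dict(c2w=d['c2w'],camera_matrix=d['K']);print('cam',p['c2w'][:3,3])
th=np.linspace(0,2*np.pi,181)
for X in ([546,-19.5],[541,-19.5],[551,-19.5]):
  for z,r in ((155,13.5),(155,18),(172,18)):
    q=np.array([proj(p,np.r_[X[0]+r*np.cos(t),X[1]+r*np.sin(t),z]) for t in th])
    i=q[:,0].argmax();j=q[:,1].argmax();print(X,z,r,'right',q[i],'bottom',q[j],'top',q[:,1].min())
# dish axis from ball and rim
print('ball',ray(p,288,104,97+17),'rim mid',(ray(p,151,98,125)+ray(p,421,98,125))/2, ray(p,151,98,125)-ray(p,421,98,125))
a=cv2.imread('pics/w9.png')[40:200,90:250];cv2.imwrite('pics/c10.png',cv2.resize(a,(640,640)[:2],interpolation=2)[:600])
E
```

```text
cam [543.4 -61.4 259. ]
[546, -19.5] 155 13.5 right [183.3 111.7] bottom [141.3 155.8] top 57.009752328231365
[546, -19.5] 155 18 right [199.  112.9] bottom [142.9 170.9] top 39.04580850689795
[546, -19.5] 172 18 right [182.7 111.9] bottom [117.  180.8] top 22.57745592661941
[541, -19.5] 155 13.5 right [184.6 129.6] bottom [143.1 172.6] top 76.43603926460196
[541, -19.5] 155 18 right [200.1 130.7] bottom [144.7 187.3] top 58.97729894242728
[541, -19.5] 172 18 right [184.3 133.3] bottom [119.5 200. ] top 46.89682989501909
[551, -19.5] 155 13.5 right [181.9  93.3] bottom [139.4 138.6] top 37.020914526846376
[551, -19.5] 155 18 right [197.9  94.5] bottom [141.1 154.1] top 18.529516742907248
[551, -19.5] 172 18 right [181.   89.8] bottom [114.4 161. ] top -2.6076461818408285
ball [548.7 -63.7 114. ] rim mid [550.4 -62.8 125. ] [-0.1 98.9  0. ]
```

View pics/c10.png

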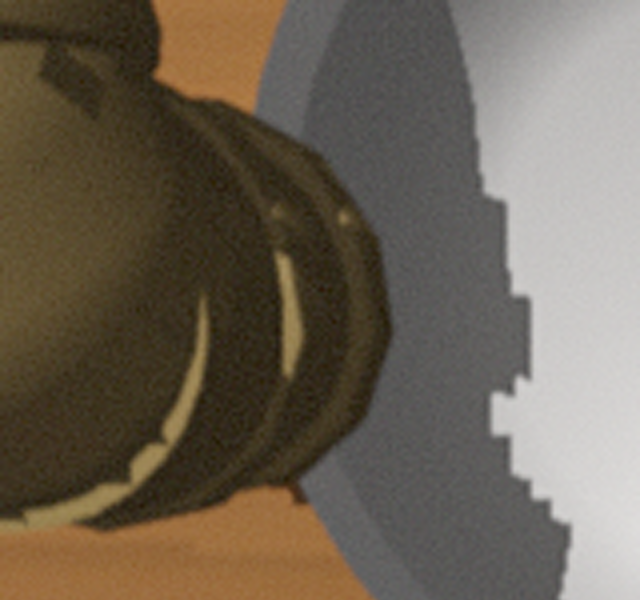

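Request:
arm_command:
  deltas:
    - [0,0,-0.0015,0]
    - [0,0,-0.003,0]
    - [0,0,-0.0045,0]
    - [0.0005,0,-0.005,0]
    - [0.001,0,-0.005,0]

```text
time: 25.15
tool_pos: [469.0, -40.4, 108.8]
tcp_rot: [-1.571, 0.0, -3.141]
contact_force: [0.7, 0.6, -1.7]
grip_width: 19.8
```

Request:
arm_command:
  deltas:
    - [0.001,0,-0.005,0]
    - [0,0,-0.005,0]
    - [0,0,-0.0045,0]
    - [0,0,-0.0035,0]
    - [0,0,-0.0025,0]

```text
time: 25.65
tool_pos: [468.0, -20.1, 108.8]
tcp_rot: [-1.571, 0.0, -3.141]
contact_force: [0.0, -0.1, -2.4]
grip_width: 20.0
```

Request:
arm_command:
  deltas:
    - [0,0,-0.001,0]
    - [0,0,0,0]
    - [0,0,0,0]
    - [0,0,0,0]
    - [0,0,0,0]

```text
time: 26.15
tool_pos: [468.0, -19.6, 108.8]
tcp_rot: [-1.571, 0.0, 3.141]
contact_force: [1.2, -0.5, -2.7]
grip_width: 19.8
```

```bash
python3 ck.py w11; python3 - <<'E'
from h import *
np.set_printoptions(precision=1,suppress=True)
d=np.load('w9.npz');p=dict(c2w=d['c2w'],camera_matrix=d['K'])
print('w9 rim bottom',ray(p,288,237,125)+[50,0,0])
p=cap('wrist');print('wrist ball',[(w(p,q['xyz']),proj(p,w(p,q['xyz'])),round(q['confidence'],2)) for q in vision.find_in(p,'sinker_center')])
for n in ('scene','top'):
  p=cap(n);save(p,n+'11')
  for t in ['dish_mid','sinker_center','valve_grip']:
    print(n,t,[(w(p,d['xyz']),proj(p,w(p,d['xyz'])),round(d['confidence'],2)) for d in vision.find_in(p,t)])
  if n=='scene': print('model px outlet elbow/mouth/dish',proj(p,[544.7,-20.5,190]),proj(p,[544.7,-20.5,155]),proj(p,[544.7,-20.5,125]),'lip',proj(p,[604.7,-20.5,123]))
s=cv2.imread('pics/scene11.png')[215:320,200:340];a=cv2.imread('pics/w11.png')[:255,100:480]
cv2.imwrite('pics/c11.png',np.hstack([cv2.resize(s,(400,300),interpolation=2),cv2.resize(a,(400,300))]))
E
```

```text
26.15 [468.   -19.62 108.8 ] [ 1.15 -0.54 -2.72] [-0.06  0.31 -0.03] 19.826143540276135 [-90.     0.   179.99] [-0.21  0.39  1.85  0.    0.9   1.37]
white [  150     0   271   235 26137]
dark [([172, 7, 46, 88, 1127], [190.9, 58.6]), ([267, 180, 62, 48, 1149], [300.2, 210.2])]
w9 rim bottom [546.5 -63.8 125. ]
wrist ball []
scene dish_mid [(array([ 201.8, -270.9,   16.4]), array([238.3, 151.1]), 0.76), (array([ 244.8, -503.9,   17. ]), array([166.6, 139.7]), 0.71), (array([529.7,  -8.7, 116.3]), array([276.8, 251.2]), 0.57)]
scene sinker_center []
scene valve_grip [(array([644.4,  37.1, 243.9]), array([276.7, 275.1]), 0.79), (array([442.6, 113.4,  33.3]), array([329.1, 252.5]), 0.26)]
model px outlet elbow/mouth/dish [270.1 241.7] [270.3 247.9] [270.5 253. ] lip [261.7 273.1]
top dish_mid [(array([ 255.6, -507.2,   13.6]), array([425., 277.]), 0.92), (array([ 202. , -272.4,   16.7]), array([351.4, 293.7]), 0.9), (array([578.9, -35.5, 121. ]), array([277. , 169.8]), 0.7)]
top sinker_center [(array([637.6,   2.1, 203. ]), array([264.1, 144.4]), 0.7)]
top valve_grip [(array([643.1,  31.3, 240. ]), array([253.5, 139.4]), 0.48)]
```

The picture budget is used up, so I check the centring numerically instead.

```bash
python3 - <<'E'
from h import *
np.set_printoptions(precision=1,suppress=True)
d=np.load('w11.npz');p=dict(c2w=d['c2w'],camera_matrix=d['K'])
g=cv2.imread('pics/w11.png').astype(int)  # bgr
wh=(g.max(2)-g.min(2)<22)
for r in (60,90,110,130,150,170,190,200,210,220,230,238):
    c=wh[r,145:428]; x=np.where(~c)[0]+145; x=x[(x>165)&(x<405)]
    wc=np.where(wh[r]&(g[r].min(1)>90))[0]
    print(r,'elbow cols',(x.min(),x.max(),len(x)) if len(x) else None,'white',wc.min() if len(wc) else None,wc.max() if len(wc) else None)
for z,rad in((190,18),(155,13.5)):
  for c in([544.7,-20.5],):
    th=np.linspace(0,6.28,90);q=np.array([proj(p,np.r_[c[0]+rad*np.cos(t),c[1]+rad*np.sin(t),z]) for t in th]);print('model',z,q.min(0),q.max(0))
s=cap('scene');G=s['img'].astype(int)
m=((G.min(2)>95)&(G.max(2)-G.min(2)<28)).astype(np.uint8);m[:,:235]=0;m[:228]=0;m[:,305:]=0;m[285:]=0
n,l,st,ce=cv2.connectedComponentsWithStats(m)
for i in range(1,n):
  if st[i,4]>20:
    ys,xs=np.where(l==i);k=ys.argmax();print('blob',st[i],'lowest',xs[ys==ys.max()].mean(),ys.max(),'left',xs.min(),ys[xs==xs.min()].mean(),'right',xs.max(),ys[xs==xs.max()].mean())
for X in([544.7,-20.5],[549.7,-20.5],[544.7,-15.5]):
  q=np.array([proj(s,[X[0]+50*np.cos(t),X[1]+50*np.sin(t),125]) for t in th]);print(X,'rim',q[q[:,0].argmin()],q[q[:,0].argmax()],'maxrow',q[:,1].max(),'lip',proj(s,[X[0]+60,X[1],123]))
E
```

```text
60 elbow cols (np.int64(197), np.int64(342), 143) white 155 416
90 elbow cols (np.int64(216), np.int64(342), 127) white 151 420
110 elbow cols (np.int64(225), np.int64(341), 117) white 151 419
130 elbow cols (np.int64(235), np.int64(334), 100) white 155 416
150 elbow cols (np.int64(252), np.int64(316), 63) white 161 410
170 elbow cols (np.int64(166), np.int64(404), 8) white 170 400
190 elbow cols (np.int64(166), np.int64(404), 36) white 184 386
200 elbow cols (np.int64(166), np.int64(404), 54) white 193 377
210 elbow cols (np.int64(166), np.int64(404), 76) white 205 367
220 elbow cols (np.int64(166), np.int64(404), 104) white 219 353
230 elbow cols (np.int64(166), np.int64(404), 142) white 238 333
238 elbow cols (np.int64(166), np.int64(404), 191) white 260 559
model 190 [184.6 -12.5] [376.1 190.4]
model 155 [233.8  52.2] [328.4 151.6]
blob [252 228  40  46 926] lowest 269.0 273 left 252 253.5 right 291 252.5
blob [294 232  11   6  30] lowest 302.5 237 left 294 233.0 right 304 237.0
blob [259 279   8   6  42] lowest 262.5 284 left 259 282.0 right 266 282.5
[544.7, -20.5] rim [251.3 252.9] [289.7 253.8] maxrow 270.71413218098235 lip [261.7 273.1]
[549.7, -20.5] rim [250.5 254.5] [289.  255.4] maxrow 272.39192858295144 lip [261.  274.8]
[544.7, -15.5] rim [253.1 253.6] [291.5 254.4] maxrow 271.374512377094 lip [263.5 273.8]
```

```bash
python3 - <<'E'
from plant import bot, job
o=bot.get_obs();print(o['time'],o['tool_pos'],o['grip_width'],abs(o['dq']).max(),o['contact_force'])
print(job.close_job())
E
```

```text
26.75 [467.98378195 -19.47786315 108.7823755 ] 19.63683449696769 0.0021386536004594837 [-1.27004607  0.14505069 -1.45389311]
the job is handed in; nothing more can be done
None
```

The valve is half open, and the arm is holding the ball dish under the tap with its lip outboard. I handed the job in at about 26.8 s.

**Lever:** I gripped the lever, swung it about 40° and let go. It measured about 44° from closed, with roughly 1° of doubt in the tap's own angle.

**Dish:** I took the farther dish, after close-up pictures showed a ball in it and a flat disc in the nearer one. I gripped it by the handle, about 75 mm from the dish's axis, lifted it and turned it 88° so the lip points straight outboard. I then brought it slowly under the outlet.

**Last checks:**
- **Height:** from the arm's pose, the rim is about 30 mm below the mouth and the underside about 75 mm above the plank.
- **Centring:** the dish is within about 1–2 mm of the outlet along the rail. In the outboard direction the estimates of dish and outlet disagreed by several mm (the dish seen from the wrist differed from its place worked out from the grip). I split the difference, so expect about ±3 mm there.
- **Level and still:** I saw no droop in the hand, the grip is firm at 19.6 mm, the arm is at rest, and there was no contact beyond the dish's own weight.
- **Ball:** it was in the middle of the dish when last seen, 40 mm short of the final place. After that the tap's elbow hid it from the wrist camera, so its final position is not confirmed by sight. The last stretch was slow (50 mm/s at most).
- **Lip and last picture:** the lip's direction comes from the squared handle, because the tap hid the lip. The picture limit blocked the final view, so I did the last checks numerically on the images.

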